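# Make up the bench spares kit

## Robot

A 6-joint arm with a two-finger parallel gripper is mounted at the origin on a cart in front of the work surface, level with it; the furniture and walls round the work are solid. World frame = base frame: x ahead of the robot, y to its left, z up, the work surface at z = 0. Lengths are in m, angles in degrees, forces in N, time in s.
With the tool pointing down it reaches from about 0.325 to 0.9 m from the base axis. Payload 3.5 kg.
Tool frame: the origin (TCP) lies at the very end of the fingers, on their centre line; the grasp point (between the pads) lies 19 mm behind it; z points along the fingers, y is the line along which they close (so a half turn about z gives the same grasp; the last joint's range is limited). The gripper opens to 85 mm and grips with 20 to 120 N. Pads are 22 mm wide; open, the fingers measure 114 mm over their backs; the gripper's body (76 mm by 85 mm) begins 54 mm behind the grasp point. The pads swing forward as they close: fully open they stand 13 mm farther back than shut.
Start: joints at [-74.851, 15.837, -1.513, 72.651, 0, 84.076], TCP at [0.225, -0.583, 0.231] pointing down, gripper open.
Joint ranges: [-178.77, 178.77], [-48.84, 107.48], [-61.69, 71.31], [-111.58, 123.2], [-90, 87.43], [-180, 180]. Speed limits (degrees/s): [147.25, 147.25, 180, 180, 180, 180].

## Interface

Orientations are given as a 3x3 rotation matrix whose columns are the frame's x, y, z axes.
In Python, from bench import telemetry, get_image, calibration, env, spotter gives the robot as it stands.
- The arm moves only by the tool drive_tool, never from a script. Its argument "moves" is a list of rows, each an object with "dr": the turn, a rotation vector about the world's x, y, z in rad, a list of three; "slide": the shift along the world's x, y, z in cm, a list of three; "claw": the finger opening in cm, from 0 to 8.54. In form: [{"dr": [ax, ay, az], "slide": [x, y, z], "claw": claw}, ...]. A call has 1 to 12 rows; each row shifts and turns the commanded pose from where the row before left it; what a row does not reach is not made up. A row lasts 1/10 s, in which the tool goes at most 50 mm and 8.59 degrees, less where a joint would pass 70% of its speed; a pose out of reach is approached as far as the arm can. A call is refused whole if a number of a shift passes 5 or a number of a turn 0.15, either way. A call with a gripper value outside its range is refused whole. The fingers move at their own pace and stop on an object; "newtons" is the grip in N (left out, the last holds). Time passes only in rows, so rows that do not move let the fingers close. It gives the time, the measured TCP pose, the force, the opening and the grip force at its end, in the units of the state.
- telemetry.get_obs(): the state, without advancing time (a new reading comes with each control period).
- get_image(name): name is "scene" or "top"; returns (picture, depth): 400x640x3 uint8, blue, green, red; 400x640 float32, m along the optical axis (not along the pixel's ray), 0 where there is no reading.
- calibration(name): a dict with "intrinsics" (3x3 intrinsics, pixels), "R" (3x3) and "t" (3): a world point X has camera coordinates R X + t. Camera axes: x right, y down, z forward; pixel columns grow to the right and rows downward; lengths in m; the calibration is good to about 2 mm. A picture is of the moment at which its call begins. calibration takes no time and is no camera call.
- env.hand_in(): hands the job in; it is judged then, once.
Trained networks look in the newest picture that a camera, given by its name, has taken for a name from the list of things; names that differ only in an ending like _2 or _b are one class to them, and where a whole thing is asked for, a point or a joint stands for the part that bears it (a point fixed in the world has none). Each returns a list of dicts, best first, with "p" (0 to 1); they miss things now and then, are a little off and sometimes report something else, mostly with a low value. They report only what shows in the picture. A call takes as long as a camera call. They do not tell look-alikes from the thing itself.
- spotter.masks_of(camera, query): "region" (400x640 bool, what is visible of it) and "extent" ([centre column, centre row, width, height] in pixels, round what is visible of it).
The state is a dict: "t": time; "joint_positions": joint angles; "joint_velocities": joint speeds; "joint_efforts": joint torques, N m; "position": TCP position; "orientation": TCP orientation; "contact_force": force on the tool from outside, world axes, zero at the start; "moment": the same for the moment, N m; "opening": finger opening in m; "grip_force": force on a finger pad.
Only numpy, scipy, OpenCV 4.12 (cv2) and the standard library are available. Lean on these libraries where they do the work, as an engineer would, in place of code of your own. Each camera call takes 0.05 s, during which the arm holds its last target. There are 200 camera calls.

## Task

Make up the spares kit in the shaped caddy: stand the solder reel in the large round bay and the D cell in the small round bay, stand the slim straight-sided knob on its base in the square bay, and lay the coax adapter lengthwise in the oblong bay, each right down on the floor of its bay. The lidded plastic jar and the two black knobs with skirts are not part of the kit: leave them where they are.

Things in the scene. Friction and masses are not known exactly. Their poses are not given: they have to be found in the camera images.
- kit_caddy: Low grey caddy, fixed, 192 x 182 mm, black rim 14 mm high, grey deck 12 mm high with four sunk dark-lined bays, flat floors 3 mm above the table (9 mm deep). Turned any way. Origin: centre of its underside, z up. Bay centres in its frame (x, y, mm): large round (-44, 39), diameter 86; small round (50, 39), diameter 62; oblong (-37, -47), 100 along x by 66 along y; square (53, -47), 68 x 68.
- solder_reel: Small reel of solder wire standing on its flange, whitish, 55 mm in diameter over the flanges, 45 mm high. Grip it across the top flange, a 5 mm thick disc whose rim is 40 to 45 mm above its underside (the middle is narrower); the bottom flange is the same width. Origin: centre of its underside, z up. Belongs in the large round bay.
- d_cell: D-size battery standing on end, dark blue with an ochre top band, 33 mm in diameter, 60 mm high. Origin: centre of its underside, z up. Belongs in the small round bay.
- slim_knob: Slim cream instrument knob with straight fluted sides and no skirt, 26 mm in diameter, 21 mm high, standing on its base. Origin: centre of its underside, z up. Belongs in the square bay.
- coax_adapter: Pale grey coax adapter lying down, 34 mm long (its own y axis) by 16 mm wide (x; the solid body that the fingers meet is 14 mm) by 14 mm high. Origin: centre of its underside, z up. Belongs in the oblong bay, its length along the bay's length (caddy x), either way round.
- parts_jar: Small cylindrical plastic jar with a lid, 45 mm in diameter, 61 mm high, standing. Origin: centre of its underside, z up. Stays where it is.
- skirted_knob: Black instrument knob with a skirt 36 mm wide round its foot, 21 mm high. Origin: centre of its underside, z up. Stays where it is.
- wide_knob: Flat black instrument knob with a broad skirt 42 mm wide round its foot, 17 mm high. Origin: centre of its underside, z up. Stays where it is.
Things that resemble listed ones, but are neither listed nor needed, are in the scene too. What is shaped like the solder_reel but green or orange is not meant. What is shaped like the d_cell but green is not meant.

How it is judged:
By the outcome, as a careful person would: the job done as asked, in the order asked, and still so for the second after the job is handed in, with the robot touching nothing.
It also fails if it takes over 104 s, if anything falls off the work surface, if the arm or the gripper's body presses on something with over 40 N, if the wrist force passes 120 N, or if a joint passes its speed limit or range.

## Working session

There is one attempt and no reset: what is moved stays moved. The work goes in short steps, Python scripts to look and compute and a tool call to move; the robot and the scene stay as the last step left them, time stands still between calls to the robot, and variables do not carry over. Pictures are saved under pics/ and viewed, at most 14 in all, crops included, and the job is handed in when it is done.

Besides the shell and the picture viewer there is one more tool, called after "Call:" in YAML: its name, and indented under it one key for each argument. drive_tool: Moves the arm, as the interface text tells. Its arguments: {"type":"object","properties":{"moves":{"type":"array"},"newtons":{"type":"number"}},"required":["moves"]}

```bash
mkdir -p pics; ls; cat > h.py <<'E'
import numpy as np, cv2
from bench import telemetry, get_image, calibration, env, spotter
def cloud(name):
    im,d=get_image(name); c=calibration(name); K,R,t=[np.array(c[k]) for k in("intrinsics","R","t")]
    v,u=np.mgrid[:400,:640]
    P=np.stack([(u-K[0,2])/K[0,0]*d,(v-K[1,2])/K[1,1]*d,d],-1)
    return im,d,(P-t)@R
E
python3 - <<'E'
from h import *
for n in("scene","top"):
    im,d,X=cloud(n); cv2.imwrite(f"pics/{n}0.png",im); np.save(f"{n}0.npy",X)
    c=calibration(n); print(n,-np.array(c["R"]).T@np.array(c["t"]))
o=telemetry.get_obs();print(o)
E
```

```text
pics
scene [-0.20785912  0.56985859  0.85832004]
top [0.26747259 0.04953228 1.14185073]
{'t': 0.1, 'joint_positions': array([-7.48515315e+01,  1.58755627e+01, -1.59137369e+00,  7.26504474e+01,
       -1.69171007e-03,  8.40748817e+01]), 'joint_velocities': array([ 0.04050795, -0.09607725,  0.18275401, -0.07319673,  0.01974522,
        0.05465112]), 'joint_efforts': array([ 6.68537705e-04, -4.46709001e+01,  2.96128553e+01,  8.43814225e-03,
       -8.75933711e-05, -5.75853306e-06]), 'position': array([ 0.22451575, -0.5825126 ,  0.23024208]), 'orientation': array([[ 9.33119434e-01,  3.59566133e-01, -5.63876869e-04],
       [ 3.59566529e-01, -9.33117373e-01,  1.96982653e-03],
       [ 1.82119604e-04, -2.04083466e-03, -9.99997901e-01]]), 'contact_force': array([-0.26320737,  0.06302172, -0.18691557]), 'moment': array([ 0.05711647, -0.02305593,  0.04050239]), 'grip_force': 0.0, 'opening': 0.08543679433668669}
```

View pics/top0.png

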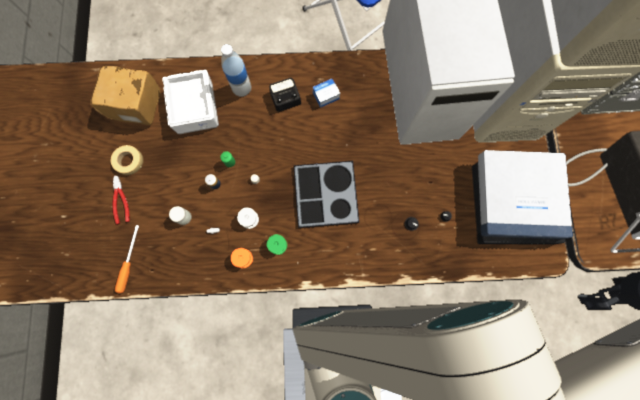

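View pics/scene0.png

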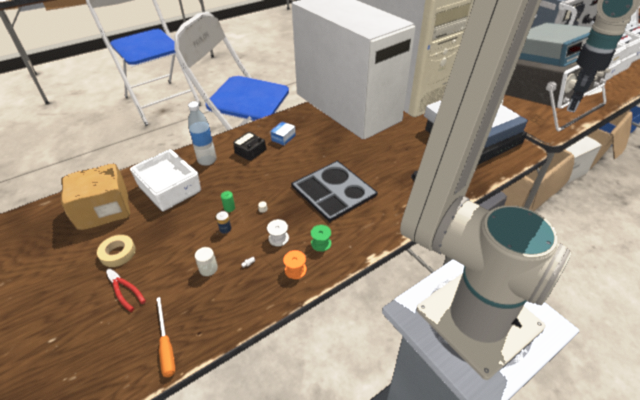

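The top view shows: white reel (248,218), D cell (211,181), cream knob (255,179), coax adapter (213,231), jar (179,215), caddy (327,194) turned about 180°. The scene view agrees, with the reel at (278,233), cell at (223,222), knob at (263,207) and adapter at (248,262).

```bash
cat > meas.py <<'E'
from h import *
def objs(n,X,pix,r=14):
    for k,(u,v) in pix.items():
        P=X[v-r:v+r+1,u-r:u+r+1]
        m=(P[...,2]>.006)&(P[...,2]<.08)&(P[...,0]>.2)
        _,L=cv2.connectedComponents(m.astype(np.uint8))
        l=L[r,r]
        if l==0: print(n,k,"none",P[r,r]);continue
        Q=P[L==l]; z=np.percentile(Q[:,2],95); T=Q[Q[:,2]>z-.006]
        print(n,k,len(Q),"bbox",Q[:,:2].min(0).round(4),Q[:,:2].max(0).round(4),"top mid",((T.min(0)+T.max(0))/2).round(4)[:2],"mean",T.mean(0).round(4), "rect",cv2.minAreaRect((T[:,:2]*1000).astype(np.float32)))
E
python3 - <<'E'
from meas import *
top=dict(reel=(248,218),cell=(211,181),knob=(255,179),coax=(213,231),jar=(179,215),gcell=(227,158),green=(277,244),orange=(241,258))
sc=dict(reel=(278,230),cell=(223,220),knob=(263,207),coax=(248,262))
X=np.load("top0.npy");print("table",X[200:215,275:285].reshape(-1,3).mean(0),X[200:215,275:285,2].std())
objs("top",X,top);S=np.load("scene0.npy");objs("scene",S,sc,18)
im=cv2.imread("pics/top0.png")
for n,X,(a,b,c,d) in(("top",X,(280,370,150,240)),("scene",S,(285,385,155,225))):
    Q=X[c:d,a:b].reshape(-1,3);Q=Q[(Q[:,2]>.008)&(Q[:,2]<.03)];print(n,len(Q),cv2.minAreaRect((Q[:,:2]*1000).astype(np.float32)),Q.mean(0))
    # deck/bay floor
P=np.load("top0.npy")
for k,(u,v) in dict(large=(338,178),small=(341,208),sq=(312,211),obl=(310,183)).items():print(k,P[v,u].round(4))
c=im[130:270,160:380];cv2.imwrite("pics/c1.png",cv2.resize(c,None,fx=3.6,fy=3.6,interpolation=cv2.INTER_CUBIC))
E
```

```text
table [5.00904181e-01 1.58687330e-01 1.52253150e-04] 0.002063077703549386
top reel 281 bbox [0.4431 0.2254] [0.4965 0.2778] top mid [0.4698 0.2516] mean [0.4689 0.2515 0.0457] rect ((468.838623046875, 251.68292236328125), (52.42642593383789, 50.397300720214844), 43.13228225708008)
top cell 156 bbox [0.5669 0.3376] [0.5993 0.369 ] top mid [0.5831 0.3537] mean [0.5827 0.3539 0.0556] rect ((583.0795288085938, 353.67974853515625), (31.716501235961914, 28.690044403076172), 0.6872271299362183)
top knob 57 bbox [0.5797 0.2201] [0.6038 0.2429] top mid [0.5915 0.2324] mean [0.5911 0.2312 0.0201] rect ((591.5628662109375, 231.22372436523438), (19.407669067382812, 19.220443725585938), 43.798072814941406)
top coax 48 bbox [0.4338 0.3413] [0.4456 0.3733] top mid [0.4405 0.3578] mean [0.4406 0.3576 0.0138] rect ((440.4762878417969, 357.7834167480469), (29.683719635009766, 9.343241691589355), 87.98248291015625)
top jar 289 bbox [0.4629 0.4237] [0.5078 0.4681] top mid [0.4857 0.4468] mean [0.4853 0.4469 0.0608] rect ((485.8716735839844, 447.65179443359375), (39.81660842895508, 41.093048095703125), 1
[... 1196 characters left out ...]
00036621094), (21.847911834716797, 22.159940719604492), 29.34276008605957)
scene coax 60 bbox [0.4312 0.3402] [0.4472 0.3738] top mid [0.4381 0.357 ] mean [0.4372 0.3563 0.0107] rect ((438.32867431640625, 357.19049072265625), (13.335297584533691, 33.43944549560547), 8.191729545593262)
top 1667 ((535.6482543945312, 18.519989013671875), (193.50143432617188, 182.47605895996094), 1.9875600337982178) [0.52806438 0.00729012 0.01220893]
scene 1233 ((534.7332153320312, 17.856101989746094), (198.01766967773438, 185.41661071777344), 2.0470786094665527) [0.52414009 0.00883241 0.01119802]
large [ 0.5825 -0.023   0.0007]
small [ 0.4875 -0.0261  0.0057]
sq [0.4834 0.0613 0.0016]
obl [0.5709 0.0634 0.0006]
```

View pics/c1.png

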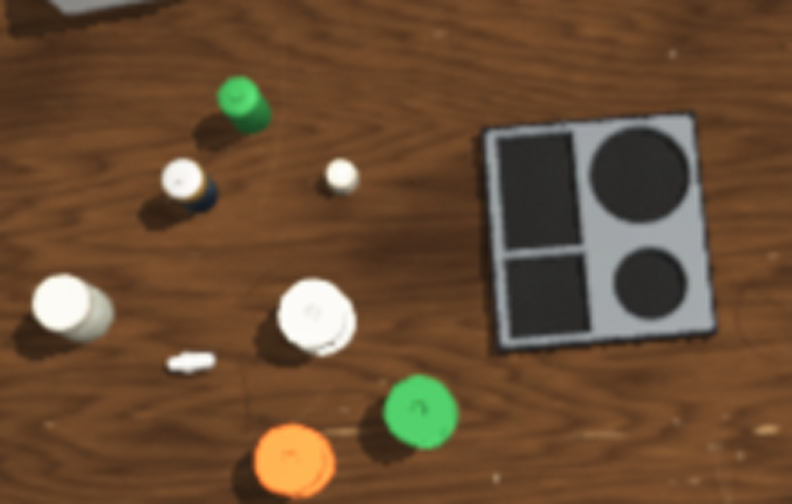

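Call:
drive_tool:
  moves:
    - {"dr": [0,0,0.12],"slide": [1.2,4.2,0],"claw": 8.5}
    - {"dr": [0,0,0.12],"slide": [1.2,4.2,0],"claw": 8.5}
    - {"dr": [0,0,0.12],"slide": [1.2,4.2,0],"claw": 8.5}
    - {"dr": [0,0,0.12],"slide": [1.2,4.2,0],"claw": 8.5}
    - {"dr": [0,0,0.12],"slide": [1.2,4.2,0],"claw": 8.5}
    - {"dr": [0,0,0.12],"slide": [1.2,4.2,0],"claw": 8.5}
    - {"dr": [0,0,0.12],"slide": [1.2,4.2,0],"claw": 8.5}
    - {"dr": [0,0,0.12],"slide": [1.2,4.2,0],"claw": 8.5}
    - {"dr": [0,0,0.12],"slide": [1.2,4.2,0],"claw": 8.5}
    - {"dr": [0,0,0.12],"slide": [1.2,4.2,0],"claw": 8.5}
    - {"dr": [0,0,0.04],"slide": [1.2,4.2,0],"claw": 8.5}
    - {"dr": [0,0,0],"slide": [1.2,4.2,0],"claw": 8.5}
  newtons: 30

```text
t: 1.3
position: [0.3685, -0.0774, 0.2311]
orientation: [[-0.037, 0.999, 0.0], [0.999, 0.037, 0.0], [0.0, 0.0, -1.0]]
contact_force: [0.7, 0.1, 1.0]
opening: 0.0855
grip_force: 0.0
```

Call:
drive_tool:
  moves:
    - {"dr": [0,0,0],"slide": [1.2,4.2,0],"claw": 8.5}
    - {"dr": [0,0,0],"slide": [1.2,4.2,0],"claw": 8.5}
    - {"dr": [0,0,0],"slide": [1.2,4.2,-1],"claw": 8.5}
    - {"dr": [0,0,0],"slide": [1.2,4.2,-1],"claw": 8.5}
    - {"dr": [0,0,0],"slide": [1.2,4.2,-2],"claw": 8.5}
    - {"dr": [0,0,0],"slide": [1.2,4.2,-2],"claw": 8.5}
    - {"dr": [0,0,0],"slide": [1.2,4.2,-2],"claw": 8.5}
    - {"dr": [0,0,0],"slide": [1.2,4.2,-2],"claw": 8.5}
    - {"dr": [0,0,0],"slide": [0,0,0],"claw": 8.5}
    - {"dr": [0,0,0],"slide": [0,0,0],"claw": 8.5}

```text
t: 2.3
position: [0.4636, 0.2571, 0.13]
orientation: [[-0.039, 0.999, -0.003], [0.999, 0.039, -0.002], [-0.002, -0.003, -1.0]]
contact_force: [-0.0, -0.4, 0.4]
opening: 0.0845
grip_force: 0.0
```

Call:
drive_tool:
  moves:
    - {"dr": [0,0,0],"slide": [0.5,-0.6,-2],"claw": 8.5}
    - {"dr": [0,0,0],"slide": [0,0,-3],"claw": 8.5}
    - {"dr": [0,0,0],"slide": [0,0,-3],"claw": 8.5}
    - {"dr": [0,0,0],"slide": [0,0,-2.6],"claw": 8.5}
    - {"dr": [0,0,0],"slide": [0,0,0],"claw": 8.5}
    - {"dr": [0,0,0],"slide": [0,0,0],"claw": 4}
    - {"dr": [0,0,0],"slide": [0,0,0],"claw": 4}
    - {"dr": [0,0,0],"slide": [0,0,0],"claw": 4}
    - {"dr": [0,0,0],"slide": [0,0,0],"claw": 4}
    - {"dr": [0,0,0],"slide": [0,0,0],"claw": 4}
    - {"dr": [0,0,0],"slide": [0,0,0],"claw": 4}
    - {"dr": [0,0,0],"slide": [0,0,0],"claw": 4}

```text
t: 3.5
position: [0.4712, 0.251, 0.0279]
orientation: [[-0.037, 0.999, 0.003], [0.999, 0.037, 0.0], [0.0, 0.003, -1.0]]
contact_force: [-1.1, -0.8, 5.2]
opening: 0.0511
grip_force: 30.2
```

Call:
drive_tool:
  moves:
    - {"dr": [0,0,0],"slide": [0,0,1],"claw": 4}
    - {"dr": [0,0,0],"slide": [0,0,2],"claw": 4}
    - {"dr": [0,0,0],"slide": [0,0,3],"claw": 4}
    - {"dr": [0,0,0],"slide": [0,0,3],"claw": 4}
    - {"dr": [0,0,0],"slide": [0,0,0],"claw": 4}

```text
t: 4.0
position: [0.4738, 0.2525, 0.1211]
orientation: [[-0.037, 0.999, 0.01], [0.999, 0.037, 0.004], [0.004, 0.01, -1.0]]
contact_force: [1.1, 0.1, -1.5]
opening: 0.0509
grip_force: 31.8
```

```bash
python3 - <<'E'
from h import *
im,d,X=cloud("scene"); cv2.imwrite("pics/s1.png",cv2.resize(im[100:300,180:400],None,fx=3,fy=3)); print(telemetry.get_obs()["contact_force"])
E
```

```text
[ 0.74124306 -0.46755111 -2.03293534]
```

View pics/s1.png

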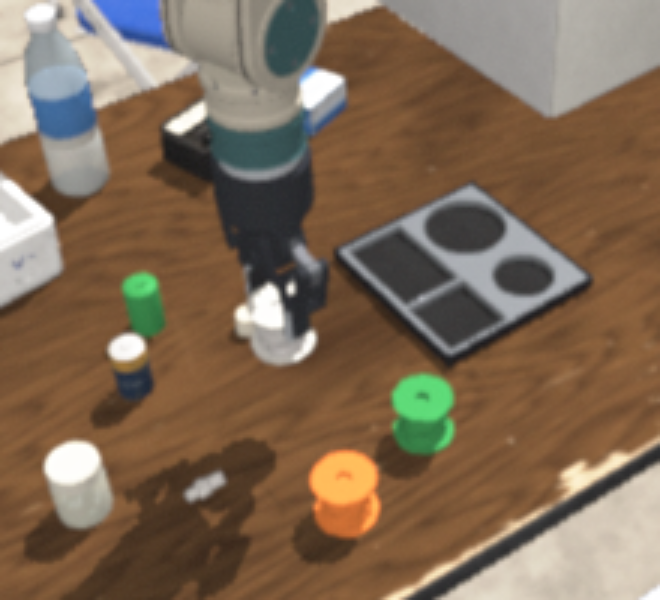

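Call:
drive_tool:
  moves:
    - {"dr": [0,0,0],"slide": [1.5,-3.9,0],"claw": 4}
    - {"dr": [0,0,0],"slide": [1.5,-3.9,0],"claw": 4}
    - {"dr": [0,0,0],"slide": [1.5,-3.9,0],"claw": 4}
    - {"dr": [0,0,0],"slide": [1.5,-3.9,0],"claw": 4}
    - {"dr": [0,0,0],"slide": [1.5,-3.9,0],"claw": 4}
    - {"dr": [0,0,0],"slide": [1.5,-3.9,0],"claw": 4}
    - {"dr": [0,0,0],"slide": [1.6,-3.8,0],"claw": 4}
    - {"dr": [0,0,0],"slide": [0,0,0],"claw": 4}
    - {"dr": [0,0,0],"slide": [0,0,-2],"claw": 4}
    - {"dr": [0,0,0],"slide": [0,0,-2],"claw": 4}
    - {"dr": [0,0,0],"slide": [0,0,0],"claw": 4}
    - {"dr": [0,0,0],"slide": [0,0,0],"claw": 4}

```text
t: 5.25
position: [0.5743, -0.0206, 0.0744]
orientation: [[-0.037, 0.999, -0.003], [0.999, 0.037, 0.001], [0.001, -0.003, -1.0]]
contact_force: [-0.6, 0.7, -1.2]
opening: 0.0507
grip_force: 32.1
```

```bash
python3 - <<'E'
from h import *
im,d,X=cloud("scene"); cv2.imwrite("pics/s2.png",cv2.resize(im[120:240,250:410],None,fx=4,fy=4)); o=telemetry.get_obs();print(o["position"],o["orientation"],o["contact_force"],o["opening"])
E
```

```text
[ 0.5754024  -0.02079866  0.07535166] [[-3.74584079e-02  9.99298001e-01 -6.10164852e-04]
 [ 9.99298174e-01  3.74585021e-02  1.43646570e-04]
 [ 1.66401592e-04 -6.04355850e-04 -9.99999804e-01]] [-0.07230875  0.50451336 -1.07272312] 0.050822650174016645
```

View pics/s2.png

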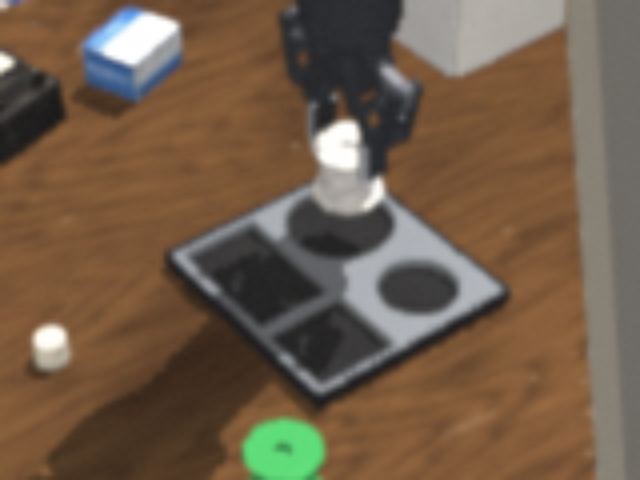

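The reel hangs upright over the large bay (340,200 in the crop).

Call:
drive_tool:
  moves:
    - {"dr": [0,0,0],"slide": [0.5,0.1,-2],"claw": 4}
    - {"dr": [0,0,0],"slide": [0,0,-1.5],"claw": 4}
    - {"dr": [0,0,0],"slide": [0,0,-0.7],"claw": 4}
    - {"dr": [0,0,0],"slide": [0,0,-0.2],"claw": 4}
    - {"dr": [0,0,0],"slide": [0,0,0],"claw": 4}
    - {"dr": [0,0,0],"slide": [0,0,0],"claw": 4}

```text
t: 5.9
position: [0.5816, -0.0202, 0.0323]
orientation: [[-0.037, 0.999, 0.002], [0.999, 0.037, -0.0], [-0.0, 0.002, -1.0]]
contact_force: [0.6, 0.1, -2.0]
opening: 0.0508
grip_force: 32.1
```

Call:
drive_tool:
  moves:
    - {"dr": [0,0,0],"slide": [0,0,-0.2],"claw": 4}
    - {"dr": [0,0,0],"slide": [0,0,-0.2],"claw": 4}
    - {"dr": [0,0,0],"slide": [0,0,0],"claw": 4}
    - {"dr": [0,0,0],"slide": [0,0,0],"claw": 4}

```text
t: 6.3
position: [0.5819, -0.0206, 0.0308]
orientation: [[-0.037, 0.999, 0.003], [0.999, 0.037, -0.001], [-0.001, 0.003, -1.0]]
contact_force: [-6.1, -0.6, 14.2]
opening: 0.0505
grip_force: 32.8
```

Call:
drive_tool:
  moves:
    - {"dr": [0,0,0],"slide": [0,0,0.1],"claw": 7.5}
    - {"dr": [0,0,0],"slide": [0,0,0],"claw": 7.5}
    - {"dr": [0,0,0],"slide": [0,0,0],"claw": 7.5}
    - {"dr": [0,0,0],"slide": [0,0,0],"claw": 7.5}
    - {"dr": [0,0,0],"slide": [0,0,1],"claw": 7.5}
    - {"dr": [0,0,0],"slide": [0,0,3],"claw": 7.5}
    - {"dr": [0,0,0],"slide": [0,0,4],"claw": 7}
    - {"dr": [0,0,0],"slide": [0,0,3],"claw": 7}
    - {"dr": [0,0,0],"slide": [0,4.5,0],"claw": 7}
    - {"dr": [0,0,0],"slide": [0,4.5,0],"claw": 7}
    - {"dr": [0,0,0],"slide": [0,4.5,0],"claw": 7}
    - {"dr": [0,0,0],"slide": [0,4.5,0],"claw": 6.5}

```text
t: 7.5
position: [0.5808, 0.1613, 0.1392]
orientation: [[-0.036, 0.999, 0.001], [0.999, 0.036, 0.0], [0.0, 0.001, -1.0]]
contact_force: [0.3, 0.7, -0.0]
opening: 0.0652
grip_force: 0.0
```

Call:
drive_tool:
  moves:
    - {"dr": [0,0,0],"slide": [0,4.5,0],"claw": 6.5}
    - {"dr": [0,0,0],"slide": [0,4.5,0],"claw": 6.5}
    - {"dr": [0,0,0],"slide": [0,4.5,0],"claw": 6.5}
    - {"dr": [0,0,0],"slide": [0,4.5,0],"claw": 6.5}
    - {"dr": [0,0,0],"slide": [0,1.5,0],"claw": 6.5}
    - {"dr": [0,0,0],"slide": [0,0,0],"claw": 6.5}
    - {"dr": [0,0,0],"slide": [0,0,0],"claw": 6.5}

```text
t: 8.2
position: [0.5805, 0.3541, 0.1383]
orientation: [[-0.037, 0.999, -0.0], [0.999, 0.037, -0.001], [-0.001, -0.0, -1.0]]
contact_force: [-1.0, -0.3, -0.3]
opening: 0.0646
grip_force: 0.0
```

```bash
python3 - <<'E'
from meas import *
im,d,X=cloud("scene"); cv2.imwrite("pics/s3.png",cv2.resize(im[100:250,170:410],None,fx=3,fy=3))
objs("scene",X,dict(reel=(336,166)),20)
im,d,X=cloud("top"); objs("top",X,dict(reel=(337,173)),16)
E
```

```text
scene reel 610 bbox [ 0.5052 -0.0722] [0.6344 0.0375] top mid [ 0.5804 -0.021 ] mean [ 0.5793 -0.0203  0.0468] rect ((578.6724853515625, -20.500633239746094), (49.46485900878906, 53.1457633972168), 56.95553970336914)
top reel 661 bbox [ 0.5429 -0.0699] [0.6347 0.031 ] top mid [ 0.5816 -0.0194] mean [ 0.5812 -0.0194  0.0479] rect ((581.5845947265625, -19.293502807617188), (50.147682189941406, 51.674530029296875), 86.22200775146484)
```

View pics/s3.png

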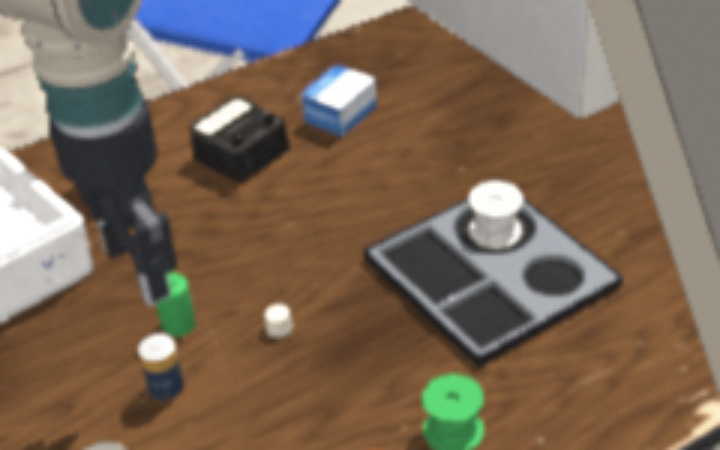

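Reel stands in the large bay (495,215 in the crop); the cell is at (160,365). Next, the D cell.

Call:
drive_tool:
  moves:
    - {"dr": [0,0,0],"slide": [0.2,0,-3],"claw": 6.5}
    - {"dr": [0,0,0],"slide": [0,0,-3],"claw": 6.5}
    - {"dr": [0,0,0],"slide": [0,0,-3],"claw": 6.5}
    - {"dr": [0,0,0],"slide": [0,0,-1.7],"claw": 6.5}
    - {"dr": [0,0,0],"slide": [0,0,0],"claw": 2}
    - {"dr": [0,0,0],"slide": [0,0,0],"claw": 2}
    - {"dr": [0,0,0],"slide": [0,0,0],"claw": 2}
    - {"dr": [0,0,0],"slide": [0,0,0],"claw": 2}
    - {"dr": [0,0,0],"slide": [0,0,0],"claw": 2}
    - {"dr": [0,0,0],"slide": [0,0,0],"claw": 2}
    - {"dr": [0,0,0],"slide": [0,0,0],"claw": 2}
  newtons: 40

```text
t: 9.4
position: [0.5834, 0.3551, 0.0323]
orientation: [[-0.037, 0.999, 0.001], [0.999, 0.037, 0.0], [0.0, 0.002, -1.0]]
contact_force: [0.7, -0.3, 2.2]
opening: 0.0316
grip_force: 40.7
```

Call:
drive_tool:
  moves:
    - {"dr": [0,0,0],"slide": [0,0,2],"claw": 2}
    - {"dr": [0,0,0],"slide": [0,0,4],"claw": 2}
    - {"dr": [0,0,0],"slide": [0,0,4],"claw": 2}
    - {"dr": [0,0,0],"slide": [-1.1,-4.2,0],"claw": 2}
    - {"dr": [0,0,0],"slide": [-1.1,-4.2,0],"claw": 2}
    - {"dr": [0,0,0],"slide": [-1.1,-4.2,0],"claw": 2}
    - {"dr": [0,0,0],"slide": [-1.1,-4.2,0],"claw": 2}
    - {"dr": [0,0,0],"slide": [-1.1,-4.2,0],"claw": 2}
    - {"dr": [0,0,0],"slide": [-1.1,-4.2,0],"claw": 2}
    - {"dr": [0,0,0],"slide": [-1.1,-4.2,0],"claw": 2}
    - {"dr": [0,0,0],"slide": [-1.1,-4.2,0],"claw": 2}
    - {"dr": [0,0,0],"slide": [-1,-4.2,0],"claw": 2}

```text
t: 10.6
position: [0.4837, -0.0245, 0.1313]
orientation: [[-0.038, 0.999, 0.0], [0.999, 0.038, 0.0], [0.0, 0.0, -1.0]]
contact_force: [0.7, -0.1, -1.3]
opening: 0.0317
grip_force: 40.4
```

Call:
drive_tool:
  moves:
    - {"dr": [0,0,0],"slide": [0,0,-3],"claw": 2}
    - {"dr": [0,0,0],"slide": [0,0,-3],"claw": 2}
    - {"dr": [0,0,0],"slide": [0,0,-2],"claw": 2}
    - {"dr": [0,0,0],"slide": [0,0,0],"claw": 2}
    - {"dr": [0,0,0],"slide": [0,0,0],"claw": 2}

```text
t: 11.1
position: [0.4844, -0.0231, 0.0513]
orientation: [[-0.037, 0.999, -0.001], [0.999, 0.037, 0.0], [0.0, -0.001, -1.0]]
contact_force: [0.4, 0.0, -0.6]
opening: 0.0313
grip_force: 40.3
```

Down to TCP z ≈ 0.035.

Call:
drive_tool:
  moves:
    - {"dr": [0,0,0],"slide": [0.1,0,-1],"claw": 2}
    - {"dr": [0,0,0],"slide": [0,0,-0.5],"claw": 2}
    - {"dr": [0,0,0],"slide": [0,0,-0.2],"claw": 2}
    - {"dr": [0,0,0],"slide": [0,0,0],"claw": 2}
    - {"dr": [0,0,0],"slide": [0,0,0],"claw": 2}

```text
t: 11.6
position: [0.4864, -0.0232, 0.0353]
orientation: [[-0.037, 0.999, 0.001], [0.999, 0.037, -0.0], [-0.0, 0.001, -1.0]]
contact_force: [-1.4, 0.3, 5.4]
opening: 0.0318
grip_force: 40.8
```

Contact with the floor; release, rise, go to the knob at (0.590, 0.232).

Call:
drive_tool:
  moves:
    - {"dr": [0,0,0],"slide": [0,0,0],"claw": 4.8}
    - {"dr": [0,0,0],"slide": [0,0,0],"claw": 4.8}
    - {"dr": [0,0,0],"slide": [0,0,0],"claw": 4.8}
    - {"dr": [0,0,0],"slide": [0,0,0],"claw": 4.8}
    - {"dr": [0,0,0],"slide": [0,0,2],"claw": 4.8}
    - {"dr": [0,0,0],"slide": [0,0,4],"claw": 4.8}
    - {"dr": [0,0,0],"slide": [0,0,3],"claw": 5}
    - {"dr": [0,0,0],"slide": [1.7,4.3,0],"claw": 5}
    - {"dr": [0,0,0],"slide": [1.7,4.3,0],"claw": 5}
    - {"dr": [0,0,0],"slide": [1.7,4.3,0],"claw": 5}
    - {"dr": [0,0,0],"slide": [1.7,4.3,0],"claw": 5}
    - {"dr": [0,0,0],"slide": [1.7,4.3,0],"claw": 5}

```text
t: 12.8
position: [0.5711, 0.1936, 0.1242]
orientation: [[-0.037, 0.999, 0.0], [0.999, 0.037, -0.0], [-0.0, 0.0, -1.0]]
contact_force: [0.7, 0.1, 0.2]
opening: 0.0498
grip_force: 0.0
```

Call:
drive_tool:
  moves:
    - {"dr": [0,0,0],"slide": [1.9,4.1,0],"claw": 5}
    - {"dr": [0,0,0],"slide": [0,0,-3],"claw": 5}
    - {"dr": [0,0,0],"slide": [0,0,-3],"claw": 5}
    - {"dr": [0,0,0],"slide": [0,0,-2],"claw": 5}
    - {"dr": [0,0,0],"slide": [0,0,0],"claw": 5}
    - {"dr": [0,0,0],"slide": [0,0,0],"claw": 5}

```text
t: 13.4
position: [0.5894, 0.2327, 0.0441]
orientation: [[-0.037, 0.999, -0.001], [0.999, 0.037, -0.0], [-0.0, -0.001, -1.0]]
contact_force: [0.4, 0.4, 0.2]
opening: 0.0501
grip_force: 0.0
```

```bash
python3 - <<'E'
from meas import *
im,d,X=cloud("scene"); cv2.imwrite("pics/s4.png",cv2.resize(im[130:230,230:390],None,fx=5,fy=5))
E
```

```text
(no output)
```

View pics/s4.png

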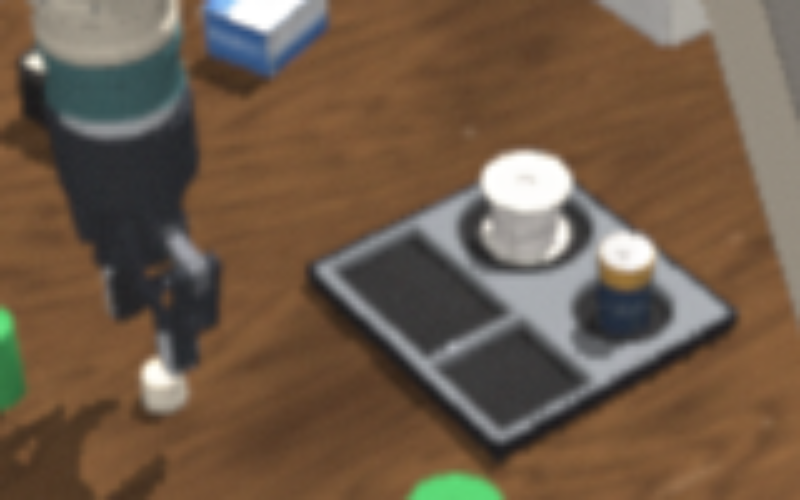

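Cell stands in the small bay (625,290), reel in the large one (525,205); the knob is under the fingers (163,385).

Call:
drive_tool:
  moves:
    - {"dr": [0,0,0],"slide": [0,0,-2],"claw": 5}
    - {"dr": [0,0,0],"slide": [0,0,-1.5],"claw": 5}
    - {"dr": [0,0,0],"slide": [0,0,-0.4],"claw": 5}
    - {"dr": [0,0,0],"slide": [0,0,0],"claw": 1.5}
    - {"dr": [0,0,0],"slide": [0,0,0],"claw": 1.5}
    - {"dr": [0,0,0],"slide": [0,0,0],"claw": 1.5}
    - {"dr": [0,0,0],"slide": [0,0,0],"claw": 1.5}
    - {"dr": [0,0,0],"slide": [0,0,0],"claw": 1.5}
    - {"dr": [0,0,0],"slide": [0,0,0],"claw": 1.5}
  newtons: 25

```text
t: 14.35
position: [0.5902, 0.2329, 0.0059]
orientation: [[-0.037, 0.999, 0.001], [0.999, 0.037, 0.0], [0.0, 0.001, -1.0]]
contact_force: [-0.2, -0.2, 2.5]
opening: 0.0239
grip_force: 24.7
```

Call:
drive_tool:
  moves:
    - {"dr": [0,0,0],"slide": [0,0,2],"claw": 1.5}
    - {"dr": [0,0,0],"slide": [0,0,4],"claw": 1.5}
    - {"dr": [0,0,0],"slide": [0,0,2],"claw": 1.5}
    - {"dr": [0,0,0],"slide": [-2.2,-3.4,0],"claw": 1.5}
    - {"dr": [0,0,0],"slide": [-2.2,-3.4,0],"claw": 1.5}
    - {"dr": [0,0,0],"slide": [-2.2,-3.4,0],"claw": 1.5}
    - {"dr": [0,0,0],"slide": [-2.2,-3.4,0],"claw": 1.5}
    - {"dr": [0,0,0],"slide": [-2.2,-3.4,0],"claw": 1.5}
    - {"dr": [0,0,0],"slide": [0,0,-3],"claw": 1.5}
    - {"dr": [0,0,0],"slide": [0,0,-2],"claw": 1.5}
    - {"dr": [0,0,0],"slide": [0,0,0],"claw": 1.5}
    - {"dr": [0,0,0],"slide": [0,0,0],"claw": 1.5}

```text
t: 15.55
position: [0.4795, 0.0628, 0.0354]
orientation: [[-0.037, 0.999, -0.001], [0.999, 0.037, -0.0], [0.0, -0.001, -1.0]]
contact_force: [-0.0, -0.4, -0.5]
opening: 0.0239
grip_force: 24.7
```

```bash
python3 - <<'E'
from meas import *
im,d,X=cloud("scene"); cv2.imwrite("pics/s5.png",cv2.resize(im[130:230,260:390],None,fx=5,fy=5))
E
```

```text
(no output)
```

View pics/s5.png

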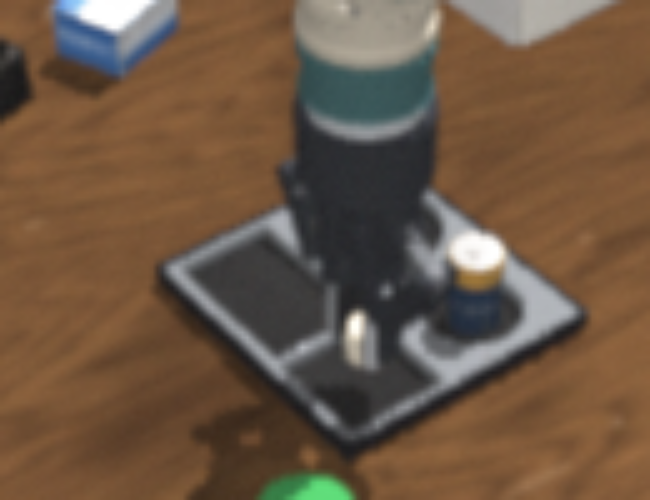

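The knob hangs over the square bay (355,335); its shadow falls inside. Lower to TCP z ≈ 0.009.

Call:
drive_tool:
  moves:
    - {"dr": [0,0,0],"slide": [0,0,-1.2],"claw": 1.5}
    - {"dr": [0,0,0],"slide": [0,0,-1],"claw": 1.5}
    - {"dr": [0,0,0],"slide": [0,0,-0.4],"claw": 1.5}
    - {"dr": [0,0,0],"slide": [0,0,-0.1],"claw": 1.5}
    - {"dr": [0,0,0],"slide": [0,0,0],"claw": 1.5}
    - {"dr": [0,0,0],"slide": [0,0,0],"claw": 1.5}

```text
t: 16.2
position: [0.4791, 0.063, 0.0088]
orientation: [[-0.037, 0.999, -0.002], [0.999, 0.037, 0.0], [0.0, -0.002, -1.0]]
contact_force: [-2.0, -0.6, 9.1]
opening: 0.0243
grip_force: 25.6
```

Call:
drive_tool:
  moves:
    - {"dr": [0,0,0],"slide": [0,0,0],"claw": 3.5}
    - {"dr": [0,0,0],"slide": [0,0,0],"claw": 3.5}
    - {"dr": [0,0,0],"slide": [0,0,0],"claw": 3.5}
    - {"dr": [0,0,0],"slide": [0,0,0],"claw": 3.5}
    - {"dr": [0,0,0],"slide": [0,0,2],"claw": 3.5}
    - {"dr": [0,0,0],"slide": [0,0,4],"claw": 3.5}
    - {"dr": [0,0,0],"slide": [0,0,3],"claw": 3.5}
    - {"dr": [0,0,0],"slide": [-0.6,4.2,0],"claw": 3.5}
    - {"dr": [0,0,0],"slide": [-0.6,4.2,0],"claw": 3.5}
    - {"dr": [0,0,0],"slide": [-0.6,4.2,0],"claw": 3.5}
    - {"dr": [0,0,0],"slide": [-0.6,4.2,0],"claw": 3.5}
    - {"dr": [0,0,0],"slide": [-0.6,4.2,0],"claw": 3.5}

```text
t: 17.4
position: [0.4492, 0.2744, 0.0983]
orientation: [[-0.037, 0.999, 0.0], [0.999, 0.037, -0.0], [-0.0, 0.0, -1.0]]
contact_force: [1.5, -0.0, 0.1]
opening: 0.0352
grip_force: 0.0
```

```bash
python3 - <<'E'
from meas import *
for n,(u,v) in(("top",(213,231)),("scene",(248,262))):
    X=np.load(n+"0.npy");im=cv2.imread(f"pics/{n}0.png")
    g=im[...,0].astype(int)  # blue: wood is brown
    m=np.zeros(g.shape,bool);r=14;m[v-r:v+r,u-r:u+r]=g[v-r:v+r,u-r:u+r]>110
    Q=X[m][:,:2];C=np.cov(Q.T);w,V=np.linalg.eigh(C);print(n,m.sum(),Q.mean(0),(Q.min(0)+Q.max(0))/2,np.degrees(np.arctan2(V[1,1],V[0,1]))%180,np.sqrt(w))
im,d,X=cloud("scene"); cv2.imwrite("pics/s6.png",cv2.resize(im[130:280,220:390],None,fx=4,fy=4))
im,d,X=cloud("top"); objs("top",X,dict(coax=(213,231)))
E
```

```text
top 58 [0.439347   0.35681129] [0.43880605 0.35981484] 94.0556658517627 [0.00358959 0.01039344]
scene 83 [0.44049397 0.35574045] [0.44416651 0.35429433] 106.96889098143488 [0.00713667 0.01083653]
top coax none [0.34406486 0.18829982 0.62881214]
```

View pics/s6.png

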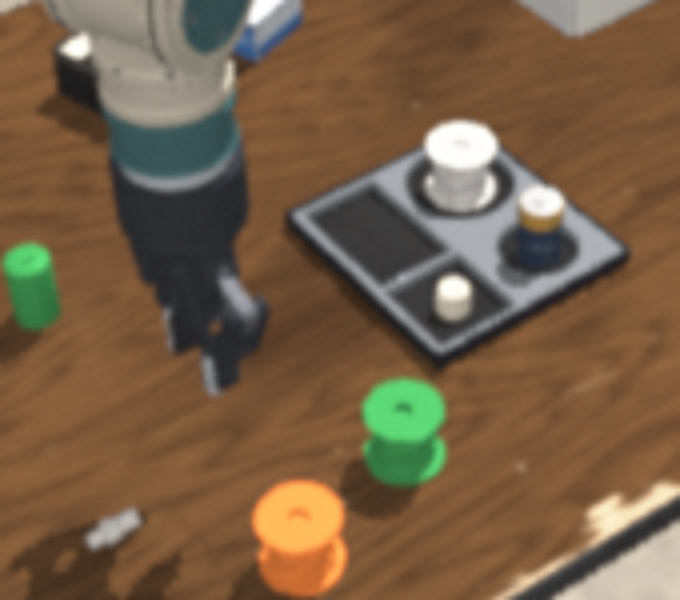

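Knob stands in the square bay (453,295); reel and cell unmoved; adapter at (115,530).

Call:
drive_tool:
  moves:
    - {"dr": [0,0,0.05],"slide": [-0.5,4.2,0],"claw": 3.5}
    - {"dr": [0,0,0],"slide": [-0.5,4.1,0],"claw": 3.5}
    - {"dr": [0,0,0],"slide": [0,0,-3],"claw": 3.5}
    - {"dr": [0,0,0],"slide": [0,0,-3],"claw": 3.5}
    - {"dr": [0,0,0],"slide": [0,0,0],"claw": 3.5}
    - {"dr": [0,0,0],"slide": [0,0,0],"claw": 3.5}

```text
t: 18.1
position: [0.4392, 0.3547, 0.0378]
orientation: [[-0.086, 0.996, -0.002], [0.996, 0.086, -0.001], [-0.001, -0.002, -1.0]]
contact_force: [0.6, -1.0, 0.7]
opening: 0.035
grip_force: 0.0
```

```bash
python3 - <<'E'
from meas import *
im,d,X=cloud("scene"); cv2.imwrite("pics/s7.png",cv2.resize(im[190:290,190:310],None,fx=6,fy=6))
E
```

```text
(no output)
```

View pics/s7.png

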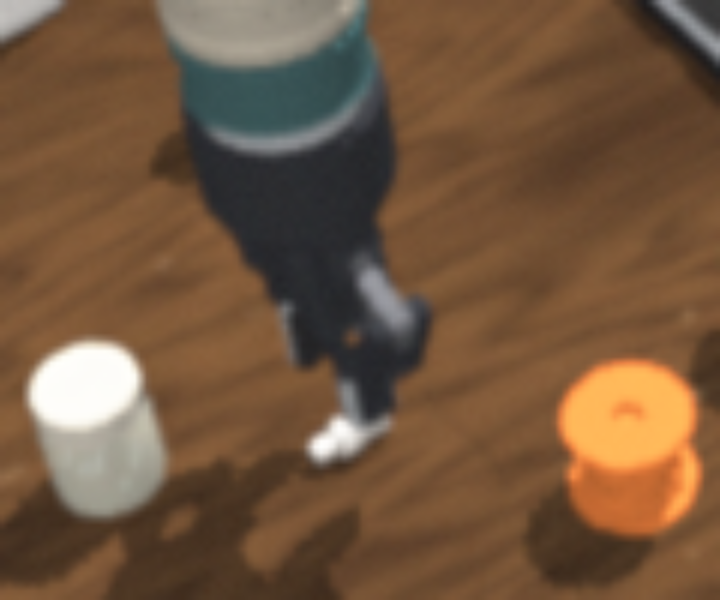

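The adapter (350,440) lies under the fingers, clear of the jar and orange reel.

Call:
drive_tool:
  moves:
    - {"dr": [0,0,0],"slide": [0,0.2,-2],"claw": 3.5}
    - {"dr": [0,0,0],"slide": [0,0,-1],"claw": 3.5}
    - {"dr": [0,0,0],"slide": [0,0,-0.4],"claw": 3.5}
    - {"dr": [0,0,0],"slide": [0,0,0],"claw": 0.5}
    - {"dr": [0,0,0],"slide": [0,0,0],"claw": 0.5}
    - {"dr": [0,0,0],"slide": [0,0,0],"claw": 0.5}
    - {"dr": [0,0,0],"slide": [0,0,0],"claw": 0.5}
    - {"dr": [0,0,0],"slide": [0,0,0],"claw": 0.5}
    - {"dr": [0,0,0],"slide": [0,0,0],"claw": 0.5}
    - {"dr": [0,0,0],"slide": [0,0,0],"claw": 0.5}

```text
t: 19.15
position: [0.4402, 0.3581, 0.0049]
orientation: [[-0.087, 0.996, 0.001], [0.996, 0.087, 0.001], [0.0, 0.001, -1.0]]
contact_force: [-0.8, 0.4, 5.0]
opening: 0.0127
grip_force: 27.7
```

Call:
drive_tool:
  moves:
    - {"dr": [0,0,0],"slide": [0,0,2],"claw": 0.5}
    - {"dr": [0,0,0],"slide": [0,0,4],"claw": 0.5}
    - {"dr": [0,0,0],"slide": [0,0,4],"claw": 0.5}
    - {"dr": [0,0,0.13],"slide": [1.3,-2.9,0],"claw": 0.5}
    - {"dr": [0,0,0.13],"slide": [1.3,-2.9,0],"claw": 0.5}
    - {"dr": [0,0,0.13],"slide": [1.3,-2.9,0],"claw": 0.5}
    - {"dr": [0,0,0.13],"slide": [1.3,-2.9,0],"claw": 0.5}
    - {"dr": [0,0,0.13],"slide": [1.3,-2.9,0],"claw": 0.5}
    - {"dr": [0,0,0.13],"slide": [1.3,-2.9,0],"claw": 0.5}
    - {"dr": [0,0,0.13],"slide": [1.3,-2.9,0],"claw": 0.5}
    - {"dr": [0,0,0.13],"slide": [1.3,-2.9,0],"claw": 0.5}
    - {"dr": [0,0,0.13],"slide": [1.3,-2.9,0],"claw": 0.5}

```text
t: 20.35
position: [0.5567, 0.0956, 0.1038]
orientation: [[-0.953, 0.304, -0.001], [0.304, 0.953, 0.0], [0.001, -0.0, -1.0]]
contact_force: [0.7, 0.6, -0.4]
opening: 0.013
grip_force: 27.2
```

Call:
drive_tool:
  moves:
    - {"dr": [0,0,0.13],"slide": [1.3,-2.9,0],"claw": 0.5}
    - {"dr": [0,0,0.13],"slide": [0,0,0],"claw": 0.5}
    - {"dr": [0,0,0.09],"slide": [0,0,0],"claw": 0.5}
    - {"dr": [0,0,0],"slide": [0,0,-3],"claw": 0.5}
    - {"dr": [0,0,0],"slide": [0,0,-3],"claw": 0.5}
    - {"dr": [0,0,0],"slide": [0,0,0],"claw": 0.5}
    - {"dr": [0,0,0],"slide": [0,0,0],"claw": 0.5}

```text
t: 21.05
position: [0.5687, 0.0678, 0.0437]
orientation: [[-0.999, -0.036, -0.003], [-0.036, 0.999, 0.0], [0.003, 0.0, -1.0]]
contact_force: [0.1, -1.1, -0.1]
opening: 0.0128
grip_force: 27.2
```

```bash
python3 - <<'E'
from meas import *
im,d,X=cloud("scene"); cv2.imwrite("pics/s8.png",cv2.resize(im[130:230,260:390],None,fx=5,fy=5))
E
```

```text
(no output)
```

View pics/s8.png

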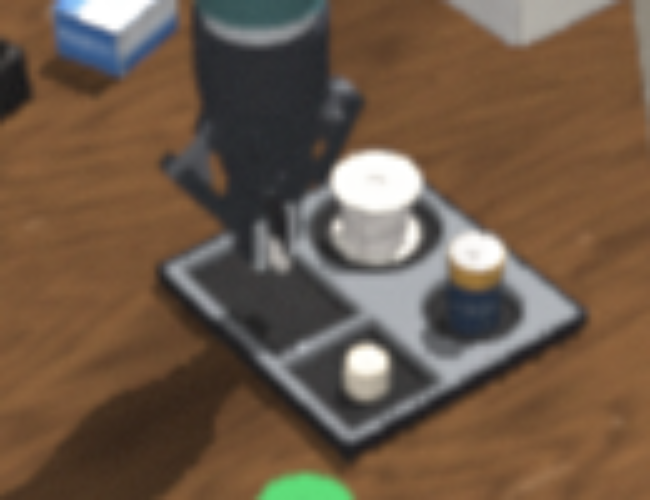

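The adapter is held over the oblong bay (275,260), aligned with its length.

Call:
drive_tool:
  moves:
    - {"dr": [0,0,0],"slide": [0.1,-0.2,-2],"claw": 0.5}
    - {"dr": [0,0,0],"slide": [0,0,-1],"claw": 0.5}
    - {"dr": [0,0,0],"slide": [0,0,-0.5],"claw": 0.5}
    - {"dr": [0,0,0],"slide": [0,0,-0.1],"claw": 0.5}
    - {"dr": [0,0,0],"slide": [0,0,0],"claw": 0.5}
    - {"dr": [0,0,0],"slide": [0,0,0],"claw": 0.5}

```text
t: 21.7
position: [0.5713, 0.0659, 0.009]
orientation: [[-0.999, -0.036, 0.001], [-0.036, 0.999, -0.0], [-0.001, -0.0, -1.0]]
contact_force: [0.4, 0.7, -0.5]
opening: 0.0133
grip_force: 27.2
```

Call:
drive_tool:
  moves:
    - {"dr": [0,0,0],"slide": [0,0,-0.1],"claw": 0.5}
    - {"dr": [0,0,0],"slide": [0,0,-0.1],"claw": 0.5}
    - {"dr": [0,0,0],"slide": [0,0,0],"claw": 0.5}
    - {"dr": [0,0,0],"slide": [0,0,0],"claw": 0.5}

```text
t: 22.1
position: [0.5714, 0.0658, 0.0079]
orientation: [[-0.999, -0.036, 0.001], [-0.036, 0.999, -0.0], [-0.001, -0.0, -1.0]]
contact_force: [-1.9, 0.4, 7.5]
opening: 0.0132
grip_force: 28.1
```

On the floor; release, rise and back away to the left to clear the view.

Call:
drive_tool:
  moves:
    - {"dr": [0,0,0],"slide": [0,0,0],"claw": 2.8}
    - {"dr": [0,0,0],"slide": [0,0,0],"claw": 2.8}
    - {"dr": [0,0,0],"slide": [0,0,0],"claw": 2.8}
    - {"dr": [0,0,0],"slide": [0,0,0],"claw": 2.8}
    - {"dr": [0,0,0],"slide": [0,0,2],"claw": 2.8}
    - {"dr": [0,0,0],"slide": [0,0,4],"claw": 2.8}
    - {"dr": [0,0,0],"slide": [0,0,4.5],"claw": 2.8}
    - {"dr": [0,0,0],"slide": [0,0,4.5],"claw": 2.8}
    - {"dr": [0,0,0],"slide": [0,4.5,0],"claw": 2.8}
    - {"dr": [0,0,0],"slide": [0,4.5,0],"claw": 2.8}
    - {"dr": [0,0,0],"slide": [0,4.5,0],"claw": 2.8}
    - {"dr": [0,0,0],"slide": [0,0,0],"claw": 2.8}

```text
t: 23.3
position: [0.5705, 0.2054, 0.1564]
orientation: [[-0.999, -0.042, 0.001], [-0.042, 0.999, 0.002], [-0.001, 0.002, -1.0]]
contact_force: [-0.6, -1.3, 0.9]
opening: 0.028
grip_force: 0.0
```

```bash
python3 - <<'E'
from meas import *
im,d,X=cloud("scene"); cv2.imwrite("pics/s9.png",cv2.resize(im[130:230,260:390],None,fx=5,fy=5))
print(telemetry.get_obs()["position"])
E
```

```text
[0.57038211 0.20309164 0.15609631]
```

View pics/s9.png

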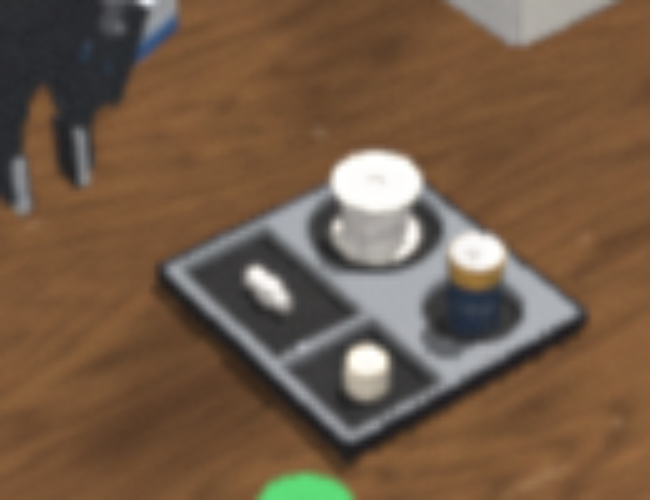

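All four parts are in their bays, with the adapter at (267,288) lying along the oblong.

```bash
python3 -c "
from bench import env;print(env.hand_in())"
```

```text
the job is handed in; nothing more can be done
None
```

The kit is made up and handed in at about 23 s: the reel, D cell, slim knob and coax adapter were placed in that order, each lowered until it touched its bay floor, and the jar and the two skirted knobs were never touched; the hand-in gave no verdict.

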